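# Carry the heated vials over to the rack in their order

## Robot

A 6-joint arm with a two-finger parallel gripper is mounted at the origin on the work surface. World frame = base frame: x ahead of the robot, y to its left, z up, the work surface at z = 0. Lengths are in m, angles in degrees, forces in N, time in s.
With the tool pointing down it reaches from about 0.3 to 0.75 m from the base axis. Payload 8.5 kg.
Tool frame: the origin (TCP) lies on the centre line of the jaws, within the pads' length; the fingertips stand 14 mm ahead of it and the grasp point (between the pads) lies 5 mm behind it; z points along the fingers, x is the direction in which the jaws open and shut, and the axes are right-handed (so a half turn about z gives the same grasp; the last joint's range is limited). The gripper opens to 85 mm and grips with 20 to 120 N. Pads are 22 mm wide; open, the fingers measure 114 mm over their backs; the gripper's body (76 mm by 85 mm) begins 54 mm behind the grasp point. The pads swing forward as they close: fully open they stand 13 mm farther back than shut.
Start: joints at [-89.341, 21.807, 74.336, -0, 83.858, -12.336], TCP at [0.124, -0.536, 0.245] pointing down, gripper open.
Joint ranges: [-178.18, 178.18], [-50.72, 133.34], [12.68, 142.11], [-81.47, 261.47], [9.98, 163.14], [-165.26, 165.26]. Speed limits (degrees/s): [136.94, 136.94, 180, 180, 180, 180].

## Interface

Orientations are given as a 3x3 rotation matrix whose columns are the frame's x, y, z axes.
In Python, from rig import * gives the robot as it stands.
- The arm moves only by the shell command python3 -m crank 'ROWS' [FORCE]. ROWS is JSON, one flat list of numbers, 7 for each row, row after row: the turn, a rotation vector about the world's x, y, z in rad, then the shift along the world's x, y, z in m, then the opening in per cent of the stroke, from 0 (shut) to 100 (fully open). A call has 1 to 20 rows; each row shifts and turns the commanded pose from where the row before left it; what a row does not reach is not made up. A row lasts 1/10 s, in which the tool goes at most 50 mm and 8.59 degrees, less where a joint would pass 70% of its speed; a pose out of reach is approached as far as the arm can. A call is refused whole if a number of a shift passes 0.05 or a number of a turn 0.15, either way. A call with a gripper value outside its range is refused whole. The fingers move at their own pace and stop on an object; FORCE is the grip in N (left out, the last holds). Time passes only in rows, so rows that do not move let the fingers close. It gives the time, the measured TCP pose, the force and the opening at its end, in the units of the state.
- observe(): the state, without advancing time (a new reading comes with each control period).
- get_image(name): name is "side" or "top"; returns a dict with "frame" (480x640x3 uint8, red, green, blue), "fov_y" (degrees; the focal length in pixels is half the picture's height over the tangent of half this angle, whatever the lens; pixels are square), "cx", "cy" (the principal point, pixels), "world_to_cam" (4x4, takes a point from world to camera coordinates). Camera axes: x right, y up, looking along -z (the intrinsics and any distortion apply to the point x, -y, -z); pixel columns grow to the right and rows downward; lengths in m; the calibration is good to about 2 mm. A picture is of the moment at which its call begins. There is no depth.
- close_job(): hands the job in, once; it reports no verdict.
The state is a dict: "time_s": time; "q": joint angles; "qvel": joint speeds; "joint_efforts": joint torques, N m; "position": TCP position; "tool_rot": TCP orientation; "ft_force": force on the tool from outside, world axes, zero at the start; "wrist_torque": the same for the moment, N m; "grip_width": finger opening in m.
Only numpy, scipy, OpenCV 4.12 (cv2) and the standard library are available. Lean on these libraries where they do the work, as an engineer would, in place of code of your own. Each camera call takes 0.05 s, during which the arm holds its last target. There are 200 camera calls.

## Task

Move the four vials from the dry-block heater into the blue rack, keeping their order: the vial nearest the heater's probe post goes into the rack place nearest the rack's arch handle, the next one into the next place, and so on to the far end. Keep the vials upright, set each one down gently rather than dropping it, and leave all four standing flat in their own places.

Things in the scene. Friction and masses are not known exactly. Their poses are not given: they have to be found in the camera images.
- vial_a_mid (a point): Capped amber-glass vial, slim plain cylinder, 24 mm diameter over its whole height, 84 mm tall (cap: top 14 mm, 23 mm diameter); grips at 24 mm. 28 to 112 g. This point is its centre, half-way up; z is up along the vial. It starts standing in block_a on the heater, its underside 8 mm above that block's underside.
- vial_b_mid (a point): Capped amber-glass vial, short wide round jar, 38 mm diameter, 60 mm tall (cap: top 14 mm, 37 mm diameter); grips at 38 mm. 28 to 112 g. This point is its centre, half-way up; z is up along the vial. It starts standing in block_b on the heater, its underside 8 mm above that block's underside.
- vial_c_mid (a point): Capped amber-glass vial, square bottle, 32 x 32 mm, glass 56 mm tall, with a 26 mm diameter round cap, 72 mm tall in all; grips at 32 mm across its flat sides (its x and y axes are normal to them). 28 to 112 g. This point is its centre, half-way up; z is up along the vial. It starts standing in block_c on the heater, its underside 8 mm above that block's underside.
- vial_d_mid (a point): Capped amber-glass vial, round bottle with a sloping shoulder and a narrow neck: 30 mm diameter up to 56 mm, then shoulder, neck and an 18 mm diameter cap, 84 mm tall in all; grips at 30 mm below the shoulder. 28 to 112 g. This point is its centre, half-way up; z is up along the vial. It starts standing in block_d on the heater, its underside 8 mm above that block's underside.
- block_a: Fixed aluminium block, 54 x 54 mm and 20 mm high, on the heater's top (50 mm above the table), with a round, 30 mm diameter recess 12 mm deep in which vial_a stands at the start. The four blocks stand in a straight row, 65 mm apart, along their common y axis (x is across the row), in an order that differs each time. Origin: centre of the underside.
- block_b: Fixed aluminium block, 54 x 54 mm and 20 mm high, on the heater's top (50 mm above the table), with a round, 44 mm diameter recess 12 mm deep in which vial_b stands at the start. The four blocks stand in a straight row, 65 mm apart, along their common y axis (x is across the row), in an order that differs each time. Origin: centre of the underside.
- block_c: Fixed aluminium block, 54 x 54 mm and 20 mm high, on the heater's top (50 mm above the table), with a square, 38 x 38 mm recess 12 mm deep in which vial_c stands at the start. The four blocks stand in a straight row, 65 mm apart, along their common y axis (x is across the row), in an order that differs each time. Origin: centre of the underside.
- block_d: Fixed aluminium block, 54 x 54 mm and 20 mm high, on the heater's top (50 mm above the table), with a round, 36 mm diameter recess 12 mm deep in which vial_d stands at the start. The four blocks stand in a straight row, 65 mm apart, along their common y axis (x is across the row), in an order that differs each time. Origin: centre of the underside.
- post: Fixed upright steel probe post with a black ball on top, 10 mm thick, 63 mm high, on the heater's top beyond one end of the row of blocks (either end; the other end has only a flat steel plug), 60 mm from the centre of the nearest block. Counting of the heater row begins here. Origin: centre of its underside.
- rack: Fixed blue rack, 72 mm wide (x), with four open places along its y axis, centres at y = +96, +32, -32, -96 mm, x = 0. Each is 64 (x) by 60 mm inside; floor 6 mm, tops of the 4 mm walls 20 mm above the table. A 50 mm high steel arch handle stands at y = +150 mm, beside the place at +96. Origin: on the table, under the middle of the row. May be nearer or farther than the heater; rows about parallel.
Things that resemble listed ones, but are neither listed nor needed, are in the scene too. Leave any green, pink or turquoise look-alike of the part that bears vial_b_mid alone.

How it is judged:
By the outcome, as a careful person would: the job done as asked, in the order asked, and still so for the second after the job is handed in, with the robot touching nothing.
It also fails if it takes over 120 s, if anything falls off the work surface, if the arm or the gripper's body presses on something with over 40 N, if the wrist force passes 120 N, or if a joint passes its speed limit or range.

## Working session

There is one attempt and no reset: what is moved stays moved. The work goes in short steps, Python scripts to look and compute and a shell command to move; the robot and the scene stay as the last step left them, time stands still between calls to the robot, and variables do not carry over. Pictures are saved under pics/ and viewed, about 12 in all and at most 16, crops included, and the job is handed in when it is done.

```bash
mkdir -p pics; ls; python3 - <<'E'
from rig import *
import cv2
for n in("top","side"):
    d=get_image(n); cv2.imwrite(f"pics/{n}0.png",d["frame"][:,:,::-1]); print(n,{k:v for k,v in d.items() if k!="frame"})
s=observe(); print(s)
E
```

```text
pics
top {'fov_y': 45.9019220975541, 'cx': 319.4067041877679, 'cy': 241.41494462744117, 'world_to_cam': array([[ 0.00608211, -0.99995462,  0.0073327 ,  0.01692328],
       [ 0.99462154,  0.00680755,  0.10335204, -0.61923039],
       [-0.10339727,  0.00666466,  0.99461781, -1.10006231],
       [ 0.        ,  0.        ,  0.        ,  1.        ]])}
side {'fov_y': 52.887680127195075, 'cx': 320.80961541761377, 'cy': 249.37162570440842, 'world_to_cam': array([[-0.71470282, -0.6993003 , -0.01337788,  0.44874281],
       [ 0.35563586, -0.3798058 ,  0.85397347, -0.27293464],
       [-0.6022649 ,  0.60557959,  0.52014454, -0.60558289],
       [ 0.        ,  0.        ,  0.        ,  1.        ]])}
{'time_s': 0.1, 'q': array([-8.93409563e+01,  2.18377086e+01,  7.43790930e+01, -9.18015412e-04,
        8.38589880e+01, -1.23361381e+01]), 'qvel': array([ 0.12352403, -0.16317107, -0.06993801,  0.04695161, -0.03890085,
       -0.02379526]), 'joint_efforts': array([ 3.57117009e-03, -4.49217904e+01, -2.31656367e+01, -1.97026675e-04,
        3.68743538e-03, -1.07660125e-05]), 'position': array([ 0.12366563, -0.53566381,  0.24477585]), 'tool_rot': array([[ 2.24870776e-01, -9.74388594e-01, -3.11442778e-05],
       [-9.74387734e-01, -2.24870620e-01,  1.32250610e-03],
       [-1.29563830e-03, -2.67046372e-04, -9.99999125e-01]]), 'ft_force': array([-0.70115496, -0.21677424,  0.34173273]), 'wrist_torque': array([-0.05549335, -0.01957887,  0.05024231]), 'grip_width': 0.08529345320660399}
```

View pics/top0.png

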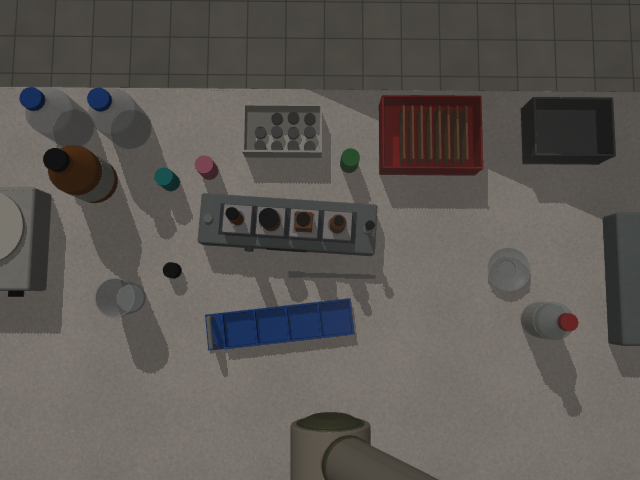

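View pics/side0.png

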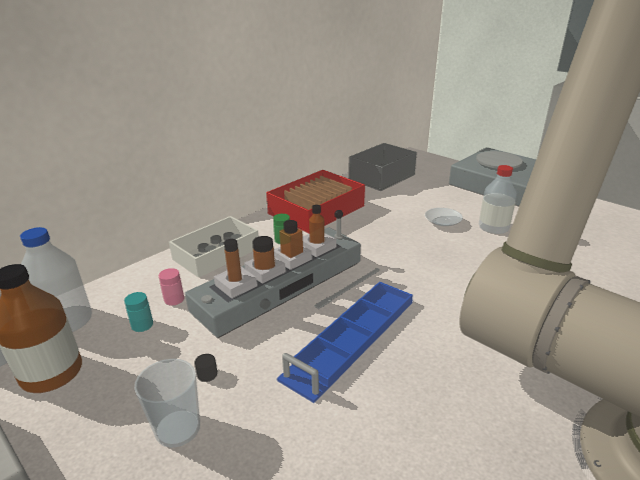

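```bash
cat > h.py <<'E'
from rig import *
import cv2, numpy as np
def ray(d,uv):
    f=240/np.tan(np.radians(d["fov_y"]/2)); W=d["world_to_cam"]; R=W[:3,:3]
    c=-R.T@W[:3,3]; v=R.T@np.array([(uv[0]-d["cx"])/f,-(uv[1]-d["cy"])/f,-1]); return c,v
def onz(d,uv,z):
    c,v=ray(d,uv); return c+v*(z-c[2])/v[2]
def pix(d,p):
    f=240/np.tan(np.radians(d["fov_y"]/2)); q=d["world_to_cam"]@np.r_[p,1]
    return d["cx"]+f*q[0]/-q[2], d["cy"]-f*q[1]/-q[2]
E
python3 - <<'E'
from h import *
d=get_image("top"); F=d["frame"]; 
h=cv2.cvtColor(F,cv2.COLOR_RGB2HSV)
m=cv2.inRange(h,(105,120,40),(130,255,255)); m[:285]=0; m[360:]=0
m[:, :190]=0; m[:,370:]=0
r=cv2.minAreaRect(cv2.findNonZero(m)); b=cv2.boxPoints(r)
print("rack",r); 
for p in b: print(p,onz(d,p,.02).round(4))
c=F[185:360,190:390]; cv2.imwrite("pics/c1.png",cv2.resize(c[:,:,::-1],None,fx=4,fy=4,interpolation=cv2.INTER_CUBIC)[:600])
w=cv2.inRange(h,(0,0,135),(180,60,255)); w[:195]=0;w[250:]=0;w[:,:215]=0;w[:,360:]=0
for c in cv2.findContours(w,cv2.RETR_EXTERNAL,cv2.CHAIN_APPROX_NONE)[0]:
    if cv2.contourArea(c)>150:
        r=cv2.minAreaRect(c); print("blk",np.round(r[0],1),np.round(r[1],1),round(r[2],1),onz(d,r[0],.07).round(4))
E
```

```text
rack ((278.84564208984375, 324.08331298828125), (35.9932975769043, 146.44876098632812), 83.45370483398438)
[204.04695 314.55203] [0.4725 0.2494 0.02  ]
[349.54086 297.856  ] [ 0.5073 -0.0401  0.02  ]
[353.64435 333.6146 ] [ 0.4367 -0.0483  0.02  ]
[208.15042 350.31064] [0.4025 0.2394 0.02  ]
```

View pics/c1.png

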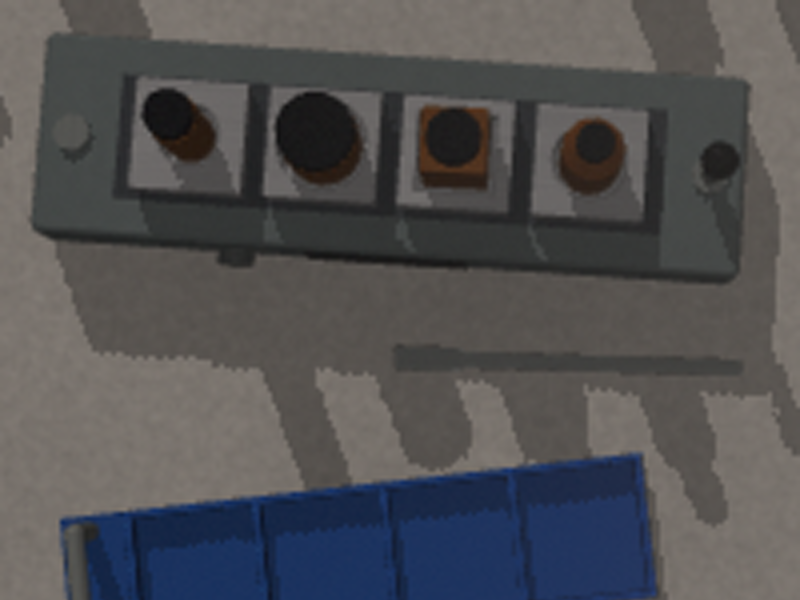

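```bash
python3 - <<'E'
from h import *
d=get_image("top"); P=lambda x,y,z: onz(d,(190+(x+.5)/4-.5,185+(y+.5)/4-.5),z)
for n,B in dict(a=[(133,78),(250,84),(244,196),(126,188)],b=[(270,88),(383,95),(377,206),(263,199)],c=[(402,95),(517,102),(511,215),(398,208)],d=[(536,104),(651,111),(646,222),(531,215)]).items():
    q=np.array([P(*p,.07) for p in B]); print(n,q.mean(0).round(4), np.linalg.norm(q[1]-q[0]).round(4))
for n,(p,z) in dict(a=((168,114),.142),b=((317,131),.118),c=((454,136),.13),d=((596,142),.142)).items(): print("cap",n,P(*p,z).round(4))
for p in [(134,513),(260,503),(386,489),(512,473),(641,455),(62,520)]: print("rk",P(*p,.02).round(4))
F=d["frame"]; cv2.imwrite("pics/c2.png",cv2.resize(F[285:360,195:365,::-1],None,fx=4.7,fy=4.7,interpolation=cv2.INTER_CUBIC))
e=get_image("side"); F=e["frame"]; cv2.imwrite("pics/c3.png",cv2.resize(F[190:410,170:430,::-1],None,fx=2.7,fy=2.7,interpolation=cv2.INTER_CUBIC))
E
```

```text
a [0.6583 0.1816 0.07  ] 0.0568
b [0.6536 0.1162 0.07  ] 0.0549
c [0.6501 0.0515 0.07  ] 0.0559
d [ 0.6467 -0.0134  0.07  ] 0.0559
cap a [0.6581 0.1808 0.142 ]
cap b [0.6543 0.1154 0.118 ]
cap c [0.6507 0.0516 0.13  ]
cap d [ 0.6467 -0.0129  0.142 ]
rk [0.4761 0.2116 0.02  ]
rk [0.4814 0.149  0.02  ]
rk [0.4887 0.0864 0.02  ]
rk [0.497  0.0237 0.02  ]
rk [ 0.5063 -0.0408  0.02  ]
rk [0.4724 0.2473 0.02  ]
```

View pics/c2.png

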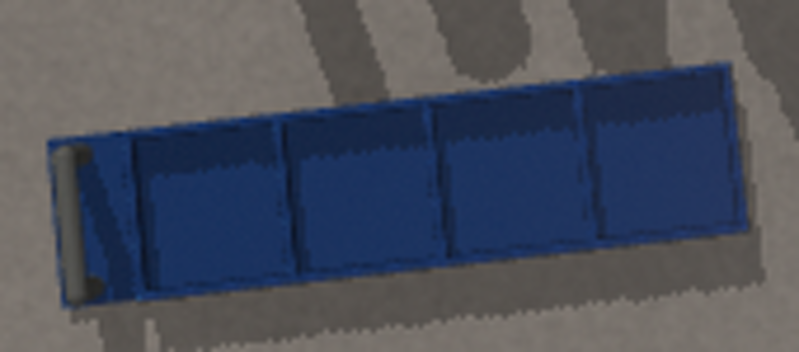

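View pics/c3.png

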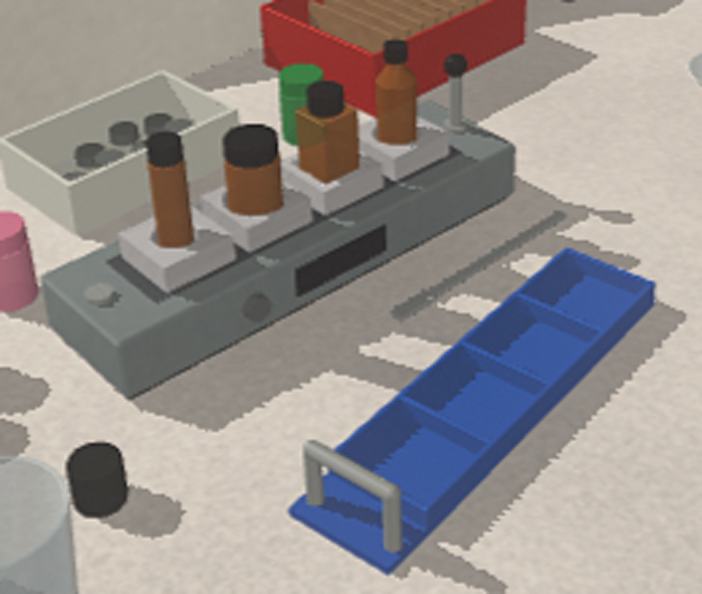

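```bash
python3 - <<'E'
from h import *
d=get_image("top"); P=lambda x,y,z: onz(d,(195+(x+.5)/4.7-.5,285+(y+.5)/4.7-.5),z)[:2]
TL,BL,TR,BR=[P(*p,.02) for p in[(132,133),(147,298),(730,64),(748,230)]]
print(*[x.round(4) for x in(TL,BL,TR,BR)])
yv=(TL+BL-TR-BR)/2; L=np.linalg.norm(yv); yv/=L; o=(TL+BL+TR+BR)/4; print(L,o,yv, np.degrees(np.arctan2(-yv[0],yv[1])))
for y in(.096,.032,-.032,-.096): print(y,(o+yv*y).round(4))
# check in side view: project rack inner dividers' ends
e=get_image("side"); xv=np.array([yv[1],-yv[0]])
I=e["frame"][:,:,::-1].copy()
for y in(.13,.064,0,-.064,-.13):
  for x in(-.036,.036): cv2.circle(I,tuple(int(round(v)) for v in pix(e,[*(o+yv*y+xv*x),.02])),1,(0,255,255),-1)
for q in([.6583,.1815,.142],[.6543,.116,.118],[.6505,.0515,.13],[.6467,-.0132,.142]): cv2.circle(I,tuple(int(round(v)) for v in pix(e,q)),1,(0,255,0),-1)
cv2.imwrite("pics/c4.png",cv2.resize(I[190:410,170:430],None,fx=2.7,fy=2.7,interpolation=cv2.INTER_CUBIC))
E
python3 -m crank '[0,0,0,0.03,0.05,0.03,70, 0,0,0.14,0.04,0.05,0,70, 0,0,0.14,0.05,0.05,0,70, 0,0,0.14,0.05,0.05,0,70, 0,0,0.14,0.05,0.05,0,70, 0,0,0.14,0.05,0.05,0,70, 0,0,0.14,0.05,0.05,0,70, 0,0,0.14,0.05,0.05,0,70, 0,0,0.14,0.05,0.05,0,70, 0,0,0.14,0.04,0.05,0,70, 0,0,0.02,0.04,0.02,0,70, 0,0,0,0,0,0,70]'
```

```text
[0.476  0.2125] [0.4071 0.2045] [ 0.5066 -0.0409] [ 0.4369 -0.0485]
0.2549580148834248 [0.4566541  0.08190881] [-0.11834104  0.99297301] 6.796368785935897
0.096 [0.4453 0.1772]
0.032 [0.4529 0.1137]
-0.032 [0.4604 0.0501]
-0.096 [ 0.468  -0.0134]
time_s: 1.55
position: [0.4994, -0.1495, 0.2678]
tool_rot: [[0.998, -0.058, 0.001], [-0.058, -0.998, 0.001], [0.001, -0.001, -1.0]]
ft_force: [-0.1, -0.7, 0.1]
grip_width: 0.0596
```

View pics/c4.png

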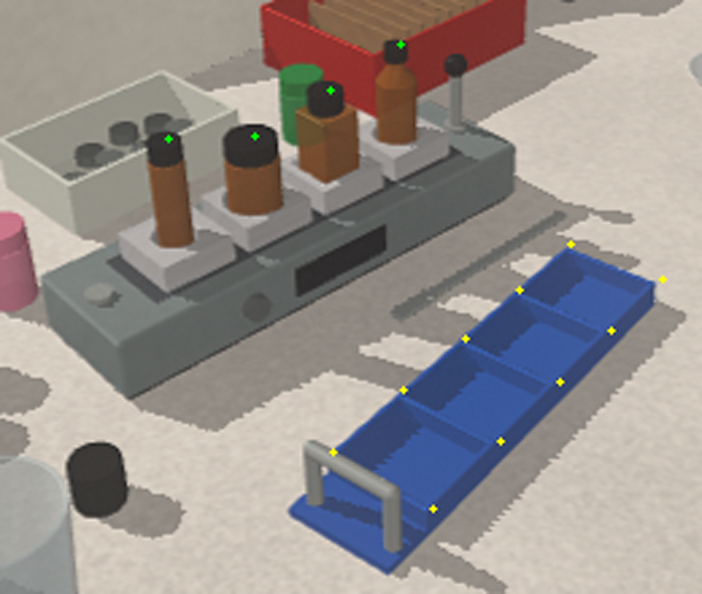

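```bash
python3 -m crank '[0,0,0,0.03,0.03,0,70, 0,0,0,0.03,0.03,0,70, 0,0,0,0.03,0.03,0,70, 0,0,0,0.03,0.03,-0.02,70, 0,0,0,0.027,0.016,-0.03,70, 0,0,0,0,0,0,70,0,0,0,0,0,0,70]'
```

```text
time_s: 2.25
position: [0.6433, -0.0165, 0.2176]
tool_rot: [[0.998, -0.064, -0.002], [-0.064, -0.998, 0.0], [-0.002, 0.0, -1.0]]
ft_force: [-0.9, -0.9, -0.3]
grip_width: 0.0598
```

```bash
python3 -m crank '[0,0,0,0.003,0.003,-0.03,70, 0,0,0,0,0,-0.03,70, 0,0,0,0,0,-0.03,70, 0,0,0,0,0,-0.02,70,0,0,0,0,0,-0.012,70,0,0,0,0,0,0,70,0,0,0,0,0,0,70]'; python3 - <<'E'
from h import *
e=get_image("side"); cv2.imwrite("pics/c5.png",cv2.resize(e["frame"][130:350,200:440,::-1],None,fx=2.7,fy=2.7,interpolation=cv2.INTER_CUBIC))
E
```

```text
time_s: 2.95
position: [0.647, -0.0139, 0.0979]
tool_rot: [[0.998, -0.065, 0.002], [-0.065, -0.998, -0.001], [0.002, 0.0, -1.0]]
ft_force: [0.1, -0.1, 0.1]
grip_width: 0.0598
```

View pics/c5.png

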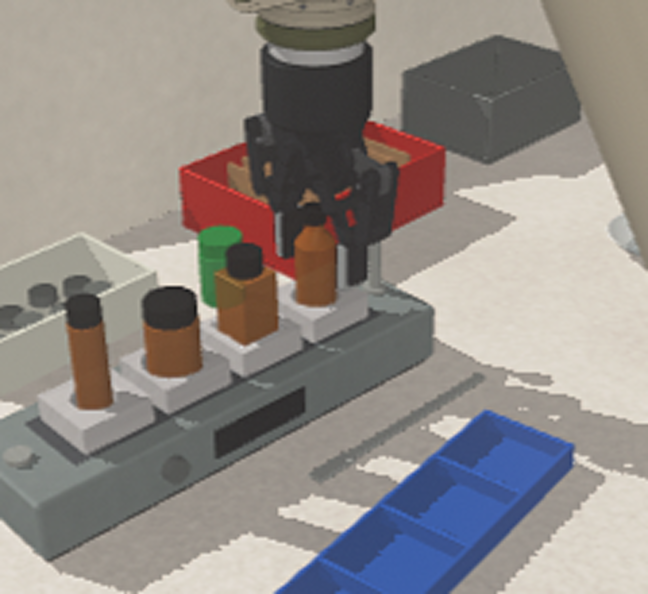

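```bash
python3 -m crank '[0,0,0,0,0,-0.004,60,0,0,0,0,0,0,50,0,0,0,0,0,0,42,0,0,0,0,0,0,38,0,0,0,0,0,0,34,0,0,0,0,0,0,30,0,0,0,0,0,0,20,0,0,0,0,0,0,10,0,0,0,0,0,0,10,0,0,0,0,0,0,10,0,0,0,0,0,0,10,0,0,0,0,0,0,10]' 30
```

```text
time_s: 4.2
position: [0.6467, -0.0132, 0.0925]
tool_rot: [[0.998, -0.064, 0.001], [-0.064, -0.998, -0.0], [0.001, 0.0, -1.0]]
ft_force: [1.2, 0.6, 5.2]
grip_width: 0.0293
```

```bash
python3 -m crank '[0,0,0,0,0,0.01,10,0,0,0,0,0,0.02,10,0,0,0,0,0,0.03,10,0,0,0,0,0,0.03,10,0,0,0,-0.02,0,0.02,10,0,0,0,-0.03,0.02,0,10,0,0,0,-0.03,0.03,0,10,0,0,0,-0.03,0.03,0,10,0,0,0,-0.03,0.03,0,10,0,0,0,-0.03,0.03,0,10,0,0,0,-0.02,0.03,0,10,0,0,0,-0.01,0.02,0,10,0,0,0,0,0,0,10,0,0,0,0,0,0,10]'
```

```text
time_s: 5.6
position: [0.4465, 0.1767, 0.2023]
tool_rot: [[0.998, -0.063, 0.0], [-0.063, -0.998, -0.0], [0.0, 0.0, -1.0]]
ft_force: [0.8, -1.0, 0.3]
grip_width: 0.0295
```

```bash
python3 -m crank '[0,0,0,-0.001,0,-0.03,10,0,0,0,0,0,-0.04,10,0,0,0,0,0,-0.04,10,0,0,0,0,0,-0.025,10,0,0,0,0,0,-0.012,10,0,0,0,0,0,-0.005,10,0,0,0,0,0,0,10,0,0,0,0,0,0,10]'; python3 - <<'E'
from h import *
e=get_image("side"); cv2.imwrite("pics/c6.png",cv2.resize(e["frame"][200:410,230:460,::-1],None,fx=2.7,fy=2.7,interpolation=cv2.INTER_CUBIC))
E
```

```text
time_s: 6.4
position: [0.4462, 0.1765, 0.0508]
tool_rot: [[0.998, -0.064, 0.001], [-0.064, -0.998, 0.0], [0.001, -0.0, -1.0]]
ft_force: [-0.4, 0.4, -0.7]
grip_width: 0.0295
```

View pics/c6.png

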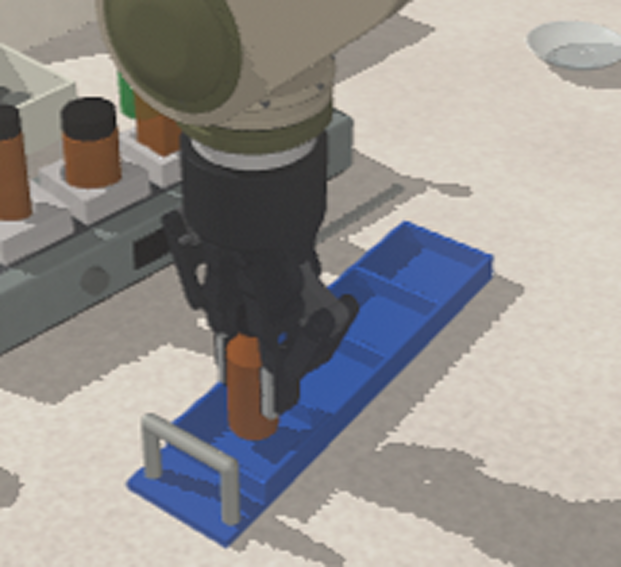

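```bash
python3 -m crank '[0,0,0,-0.001,0.001,-0.005,10,0,0,0,0,0,-0.003,10,0,0,0,0,0,-0.001,10,0,0,0,0,0,-0.001,10,0,0,0,0,0,0,10,0,0,0,0,0,0,10]'
```

```text
time_s: 7.05
position: [0.4445, 0.1779, 0.0404]
tool_rot: [[0.998, -0.064, 0.0], [-0.064, -0.998, 0.0], [0.0, -0.0, -1.0]]
ft_force: [-1.2, 0.1, 6.0]
grip_width: 0.0293
```

```bash
python3 -m crank '[0,0,0,0,0,0,37,0,0,0,0,0,0,42,0,0,0,0,0,0,50,0,0,0,0,0,0,60,0,0,0,0,0,0,70,0,0,0,0,0,0,70,0,0,0,0,0,0,70]'
python3 -m crank '[0,0,0,0,0,0.02,70,0,0,0,0,0,0.03,70,0,0,0,0,0,0.03,70,0,0,0,0,0,0.04,70,0,0,0,0.01,-0.01,0.03,70,0,0,0,0.03,-0.02,0.01,70,0,0,0,0.04,-0.025,0,70,0,0,0,0.04,-0.025,0,70,0,0,0,0.04,-0.025,0,70,0,0,0,0.03,-0.02,0,70,0,0,0,0.016,-0.001,0,70,0,0,0,0,0,0,70,0,0,0,0,0,0,70]'
python3 - <<'E'
from h import *
e=get_image("side"); cv2.imwrite("pics/c7.png",cv2.resize(e["frame"][120:410,200:460,::-1],None,fx=2.1,fy=2.1,interpolation=cv2.INTER_CUBIC))
E
```

```text
time_s: 7.75
position: [0.4445, 0.1778, 0.0402]
tool_rot: [[0.998, -0.064, -0.0], [-0.064, -0.998, -0.0], [-0.0, 0.0, -1.0]]
ft_force: [-0.9, 0.1, 0.2]
grip_width: 0.0597
time_s: 9.05
position: [0.6499, 0.0521, 0.1998]
tool_rot: [[0.998, -0.064, -0.001], [-0.064, -0.998, 0.0], [-0.001, -0.0, -1.0]]
ft_force: [-0.6, 0.4, -0.5]
grip_width: 0.0596
```

View pics/c7.png

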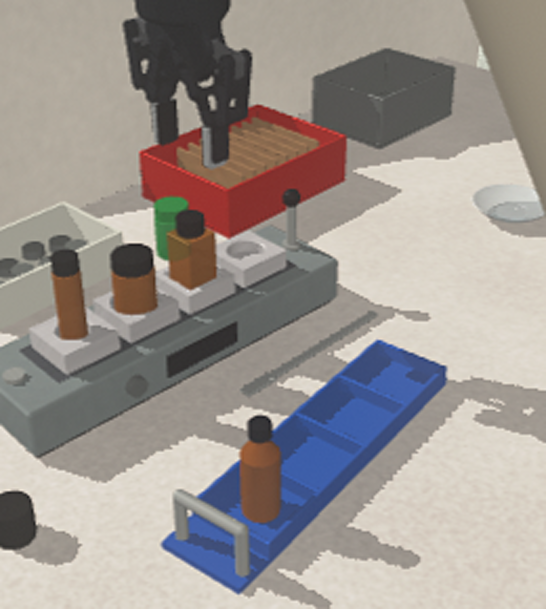

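Vial d stands upright at crop (262,480) in the handle-end place, and the gripper is above c. I'll grip c now.

```bash
python3 -m crank '[0,0,0,0.001,-0.001,-0.03,70,0,0,0,0,0,-0.04,70,0,0,0,0,0,-0.025,70,0,0,0,0,0,-0.012,70,0,0,0,0,0,0,70,0,0,0,0,0,0,65]'
python3 -m crank '[0,0,0,0,0,0,60,0,0,0,0,0,0,52,0,0,0,0,0,0,46,0,0,0,0,0,0,42,0,0,0,0,0,0,38,0,0,0,0,0,0,34,0,0,0,0,0,0,30,0,0,0,0,0,0,20,0,0,0,0,0,0,10,0,0,0,0,0,0,10,0,0,0,0,0,0,10,0,0,0,0,0,0,10]' 30
```

```text
time_s: 9.7
position: [0.6519, 0.051, 0.0948]
tool_rot: [[0.998, -0.064, 0.002], [-0.064, -0.998, -0.0], [0.002, 0.0, -1.0]]
ft_force: [0.0, -0.1, -0.0]
grip_width: 0.0554
time_s: 10.9
position: [0.6517, 0.0508, 0.0935]
tool_rot: [[0.998, -0.064, 0.001], [-0.064, -0.998, -0.0], [0.001, 0.0, -1.0]]
ft_force: [0.2, -0.5, 4.3]
grip_width: 0.0316
```

```bash
python3 -m crank '[0,0,0,0,0,0.01,10,0,0,0,0,0,0.02,10,0,0,0,0,0,0.03,10,0,0,0,0,0,0.03,10,0,0,0,-0.02,0,0.02,10,0,0,0,-0.035,0.01,0,10,0,0,0,-0.04,0.015,0,10,0,0,0,-0.04,0.015,0,10,0,0,0,-0.034,0.013,0,10,0,0,0,-0.02,0.01,0,10,0,0,0,-0.01,0,0,10,0,0,0,0,0,0,10,0,0,0,0,0,0,10]'
python3 -m crank '[0,0,0,0,0,-0.03,10,0,0,0,0,0,-0.04,10,0,0,0,0,0,-0.04,10,0,0,0,0,0,-0.025,10,0,0,0,0,0,-0.012,10,0,0,0,0,0,-0.003,10,0,0,0,0,0,0,10,0,0,0,0,0,0,10]'
```

```text
time_s: 12.2
position: [0.4534, 0.1133, 0.2033]
tool_rot: [[0.998, -0.064, 0.001], [-0.064, -0.998, -0.0], [0.001, 0.0, -1.0]]
ft_force: [0.6, -0.0, 0.4]
grip_width: 0.0317
time_s: 13.0
position: [0.4533, 0.1136, 0.0538]
tool_rot: [[0.998, -0.064, 0.001], [-0.064, -0.998, -0.0], [0.001, -0.0, -1.0]]
ft_force: [0.2, 0.1, 0.4]
grip_width: 0.0318
```

Lower 12 mm to 0.0415, the last part slowly.

```bash
python3 -m crank '[0,0,0,0,0,-0.006,10,0,0,0,0,0,-0.003,10,0,0,0,0,0,-0.001,10,0,0,0,0,0,-0.001,10,0,0,0,0,0,-0.001,10,0,0,0,0,0,0,10,0,0,0,0,0,0,10]'
```

```text
time_s: 13.7
position: [0.4526, 0.1138, 0.0414]
tool_rot: [[0.998, -0.064, 0.0], [-0.064, -0.998, 0.0], [0.0, -0.0, -1.0]]
ft_force: [-0.3, -0.7, 3.4]
grip_width: 0.0312
```

```bash
python3 -m crank '[0,0,0,0,0,0,40,0,0,0,0,0,0,45,0,0,0,0,0,0,52,0,0,0,0,0,0,60,0,0,0,0,0,0,70,0,0,0,0,0,0,70,0,0,0,0,0,0,70]'
python3 -m crank '[0,0,0,0,0,0.02,70,0,0,0,0,0,0.03,70,0,0,0,0,0,0.03,75,0,0,0,0,0,0.04,80,0,0,0,0.01,0,0.03,80,0,0,0,0.03,0,0.01,80,0,0,0,0.04,0,0,80,0,0,0,0.04,0,0,80,0,0,0,0.04,0.001,0,80,0,0,0,0.03,0.001,0,80,0,0,0,0.011,0,0,80,0,0,0,0,0,0,80,0,0,0,0,0,0,80]'
```

```text
time_s: 14.4
position: [0.4525, 0.1138, 0.0412]
tool_rot: [[0.998, -0.064, -0.0], [-0.064, -0.998, -0.0], [-0.0, 0.0, -1.0]]
ft_force: [0.3, -0.6, 0.1]
grip_width: 0.0602
time_s: 15.7
position: [0.6529, 0.1158, 0.2009]
tool_rot: [[0.998, -0.064, -0.001], [-0.064, -0.998, -0.0], [-0.001, 0.0, -1.0]]
ft_force: [-0.2, -0.2, -0.1]
grip_width: 0.0681
```

```bash
python3 -m crank '[0,0,0,0.001,0,-0.03,80,0,0,0,0,0,-0.04,80,0,0,0,0,0,-0.025,80,0,0,0,0,0,-0.013,80,0,0,0,0,0,0,80,0,0,0,0,0,0,75]'
python3 -m crank '[0,0,0,0,0,0,68,0,0,0,0,0,0,60,0,0,0,0,0,0,53,0,0,0,0,0,0,49,0,0,0,0,0,0,45,0,0,0,0,0,0,41,0,0,0,0,0,0,35,0,0,0,0,0,0,20,0,0,0,0,0,0,10,0,0,0,0,0,0,10,0,0,0,0,0,0,10,0,0,0,0,0,0,10]' 30
```

```text
time_s: 16.3
position: [0.6549, 0.1158, 0.0948]
tool_rot: [[0.998, -0.064, 0.002], [-0.064, -0.998, 0.0], [0.002, -0.0, -1.0]]
ft_force: [0.9, -0.4, 1.1]
grip_width: 0.0641
time_s: 17.5
position: [0.6548, 0.1158, 0.0936]
tool_rot: [[0.998, -0.064, 0.001], [-0.064, -0.998, -0.0], [0.001, -0.0, -1.0]]
ft_force: [-0.2, -0.6, 4.6]
grip_width: 0.0369
```

Width suggests the pads may touch the cap partly, so I'll regrip 4 mm lower.

```bash
python3 -m crank '[0,0,0,0,0,0,50,0,0,0,0,0,0,60,0,0,0,0,0,0,60,0,0,0,0,0,-0.003,60,0,0,0,0,0,-0.001,60,0,0,0,0,0,0,52,0,0,0,0,0,0,48,0,0,0,0,0,0,44,0,0,0,0,0,0,40,0,0,0,0,0,0,30,0,0,0,0,0,0,20,0,0,0,0,0,0,10,0,0,0,0,0,0,10,0,0,0,0,0,0,10,0,0,0,0,0,0,10]' 30
```

```text
time_s: 19.0
position: [0.6546, 0.1158, 0.0894]
tool_rot: [[0.998, -0.064, 0.0], [-0.064, -0.998, -0.0], [0.0, -0.0, -1.0]]
ft_force: [0.4, 1.3, 2.8]
grip_width: 0.0369
```

```bash
python3 -m crank '[0,0,0,0,0,0.01,10,0,0,0,0,0,0.02,10,0,0,0,0,0,0.03,10,0,0,0,0,0,0.03,10,0,0,0,-0.02,0,0.02,10,0,0,0,-0.035,-0.01,0,10,0,0,0,-0.04,-0.016,0,10,0,0,0,-0.04,-0.016,0,10,0,0,0,-0.034,-0.014,0,10,0,0,0,-0.02,-0.01,0,10,0,0,0,-0.006,0,0,10,0,0,0,0,0,0,10,0,0,0,0,0,0,10]'
python3 -m crank '[0,0,0,0,0,-0.03,10,0,0,0,0,0,-0.04,10,0,0,0,0,0,-0.04,10,0,0,0,0,0,-0.025,10,0,0,0,0,0,-0.012,10,0,0,0,0,0,-0.003,10,0,0,0,0,0,0,10,0,0,0,0,0,0,10]'
```

```text
time_s: 20.3
position: [0.4605, 0.05, 0.1994]
tool_rot: [[0.998, -0.064, 0.001], [-0.064, -0.998, 0.0], [0.001, -0.0, -1.0]]
ft_force: [0.2, 0.4, -1.3]
grip_width: 0.037
time_s: 21.1
position: [0.4603, 0.0499, 0.0498]
tool_rot: [[0.998, -0.064, 0.001], [-0.064, -0.998, -0.0], [0.001, 0.0, -1.0]]
ft_force: [-0.3, 0.2, -0.2]
grip_width: 0.037
```

```bash
python3 -m crank '[0,0,0,0,0,-0.006,10,0,0,0,0,0,-0.003,10,0,0,0,0,0,-0.001,10,0,0,0,0,0,-0.001,10,0,0,0,0,0,-0.001,10,0,0,0,0,0,0,10,0,0,0,0,0,0,10]'
```

```text
time_s: 21.8
position: [0.4596, 0.0498, 0.0373]
tool_rot: [[0.998, -0.064, 0.0], [-0.064, -0.998, -0.0], [0.0, 0.0, -1.0]]
ft_force: [0.5, -0.4, 2.1]
grip_width: 0.0374
```

```bash
python3 - <<'E'
from h import *
e=get_image("side"); cv2.imwrite("pics/c8.png",cv2.resize(e["frame"][180:410,210:440,::-1],None,fx=2.6,fy=2.6,interpolation=cv2.INTER_CUBIC))
print(observe()["ft_force"],observe()["position"])
E
```

```text
[ 0.10143497 -0.85992128  1.89218659] [0.45956463 0.04977585 0.03732002]
```

View pics/c8.png

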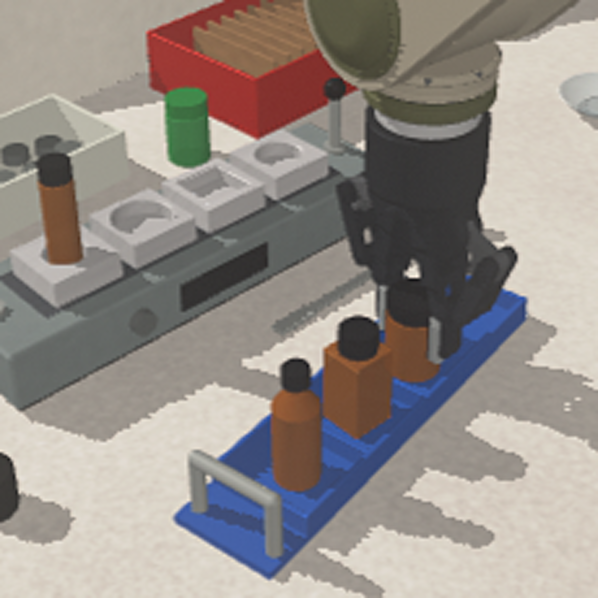

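d (297,430), c (357,375) and b (412,335) stand in order. I'll release b and go to a.

```bash
python3 -m crank '[0,0,0,0,0,0,46,0,0,0,0,0,0,50,0,0,0,0,0,0,57,0,0,0,0,0,0,65,0,0,0,0,0,0,70,0,0,0,0,0,0,70,0,0,0,0,0,0,70]'
python3 -m crank '[0,0,0,0,0,0.02,70,0,0,0,0,0,0.03,70,0,0,0,0,0,0.03,65,0,0,0,0,0,0.04,65,0,0,0,0.01,0.01,0.03,65,0,0,0,0.03,0.02,0.01,65,0,0,0,0.04,0.025,0,65,0,0,0,0.04,0.025,0,65,0,0,0,0.04,0.025,0,65,0,0,0,0.03,0.02,0,65,0,0,0,0.009,0.006,0,65,0,0,0,0,0,0,65,0,0,0,0,0,0,65]'
```

```text
time_s: 22.55
position: [0.4595, 0.0498, 0.0372]
tool_rot: [[0.998, -0.064, -0.0], [-0.064, -0.998, 0.0], [-0.0, -0.0, -1.0]]
ft_force: [-0.5, 0.5, 0.9]
grip_width: 0.0603
time_s: 23.85
position: [0.658, 0.1805, 0.1968]
tool_rot: [[0.998, -0.064, -0.001], [-0.064, -0.998, -0.0], [-0.001, 0.0, -1.0]]
ft_force: [0.3, 0.3, 0.2]
grip_width: 0.0555
```

```bash
python3 -m crank '[0,0,0,0,0.0005,-0.03,65,0,0,0,0,0,-0.04,65,0,0,0,0,0,-0.022,65,0,0,0,0,0,-0.01,65,0,0,0,0,0,0,65,0,0,0,0,0,0,60]'
python3 -m crank '[0,0,0,0,0,0,52,0,0,0,0,0,0,46,0,0,0,0,0,0,40,0,0,0,0,0,0,36,0,0,0,0,0,0,32,0,0,0,0,0,0,28,0,0,0,0,0,0,24,0,0,0,0,0,0,15,0,0,0,0,0,0,10,0,0,0,0,0,0,5,0,0,0,0,0,0,5,0,0,0,0,0,0,5]' 30
```

```text
time_s: 24.45
position: [0.659, 0.1811, 0.0969]
tool_rot: [[0.998, -0.064, 0.002], [-0.064, -0.998, 0.0], [0.002, -0.0, -1.0]]
ft_force: [-0.8, 0.4, 0.0]
grip_width: 0.051
time_s: 25.65
position: [0.6586, 0.1813, 0.0954]
tool_rot: [[0.998, -0.064, 0.0], [-0.064, -0.998, 0.0], [0.0, -0.0, -1.0]]
ft_force: [0.8, 0.4, 2.7]
grip_width: 0.0234
```

```bash
python3 -m crank '[0,0,0,0,0,0.01,5,0,0,0,0,0,0.02,5,0,0,0,0,0,0.03,5,0,0,0,0,0,0.03,5,0,0,0,-0.02,-0.01,0.02,5,0,0,0,-0.03,-0.03,0,5,0,0,0,-0.03,-0.03,0,5,0,0,0,-0.03,-0.03,0,5,0,0,0,-0.03,-0.03,0,5,0,0,0,-0.03,-0.03,0,5,0,0,0,-0.015,-0.025,0,5,0,0,0,-0.005,-0.01,0,5,0,0,0,0,0,0,5,0,0,0,0,0,0,5]'
python3 -m crank '[0,0,0,0,0,-0.03,5,0,0,0,0,0,-0.04,5,0,0,0,0,0,-0.04,5,0,0,0,0,0,-0.025,5,0,0,0,0,0,-0.012,5,0,0,0,0,0,-0.003,5,0,0,0,0,0,0,5,0,0,0,0,0,0,5]'
```

```text
time_s: 27.05
position: [0.4691, -0.0133, 0.2054]
tool_rot: [[0.998, -0.064, 0.0], [-0.064, -0.998, 0.0], [0.0, -0.0, -1.0]]
ft_force: [0.3, 0.1, -0.2]
grip_width: 0.0231
time_s: 27.85
position: [0.4692, -0.0134, 0.0559]
tool_rot: [[0.998, -0.063, 0.001], [-0.063, -0.998, -0.0], [0.001, 0.0, -1.0]]
ft_force: [0.0, -0.2, 0.1]
grip_width: 0.0234
```

```bash
python3 -m crank '[0,0,0,-0.001,0,-0.006,5,0,0,0,0,0,-0.003,5,0,0,0,0,0,-0.001,5,0,0,0,0,0,-0.001,5,0,0,0,0,0,-0.001,5,0,0,0,0,0,0,5,0,0,0,0,0,0,5]'
```

```text
time_s: 28.55
position: [0.4676, -0.0138, 0.0433]
tool_rot: [[0.998, -0.064, 0.0], [-0.064, -0.998, -0.0], [0.0, 0.0, -1.0]]
ft_force: [0.8, 0.3, 0.9]
grip_width: 0.0232
```

```bash
python3 -m crank '[0,0,0,0,0,-0.0007,5,0,0,0,0,0,0,5,0,0,0,0,0,0,5]'
```

```text
time_s: 28.85
position: [0.4676, -0.0138, 0.0433]
tool_rot: [[0.998, -0.064, 0.001], [-0.064, -0.998, -0.0], [0.001, 0.0, -1.0]]
ft_force: [-2.9, 0.9, 12.1]
grip_width: 0.0235
```

Contact at 12 N, so it's seated. I'll release, retreat and look.

```bash
python3 -m crank '[0,0,0,0,0,0,30,0,0,0,0,0,0,36,0,0,0,0,0,0,45,0,0,0,0,0,0,55,0,0,0,0,0,0,65,0,0,0,0,0,0,65,0,0,0,0,0,0,65]'
python3 -m crank '[0,0,0,0,0,0.02,65,0,0,0,0,0,0.03,65,0,0,0,0,0,0.03,65,0,0,0,0,0,0.04,65,0,0,0,0,0,0.03,65,0,0,0,0,-0.03,0.01,65,0,0,0,0,-0.04,0,65,0,0,0,0,-0.04,0,65,0,0,0,0,-0.04,0,65,0,0,0,0,-0.04,0,65,0,0,0,0,-0.03,0,65,0,0,0,0,0,0,65,0,0,0,0,0,0,65]'
python3 - <<'E'
from h import *
e=get_image("side"); d=get_image("top")
A=cv2.resize(e["frame"][200:410,270:430,::-1],(400,525)); B=cv2.resize(d["frame"][270:370,190:370,::-1],(400,222))
B=cv2.copyMakeBorder(B,0,525-222,0,0,cv2.BORDER_CONSTANT); cv2.imwrite("pics/c9.png",np.hstack([A,B]))
E
```

```text
time_s: 29.55
position: [0.4675, -0.0137, 0.0425]
tool_rot: [[0.998, -0.064, -0.0], [-0.064, -0.998, 0.0], [-0.0, -0.0, -1.0]]
ft_force: [-0.6, -0.3, 1.1]
grip_width: 0.0555
time_s: 30.85
position: [0.4672, -0.2337, 0.2022]
tool_rot: [[0.998, -0.065, -0.001], [-0.065, -0.998, 0.001], [-0.001, -0.001, -1.0]]
ft_force: [-0.1, 0.1, 0.8]
grip_width: 0.0554
```

View pics/c9.png

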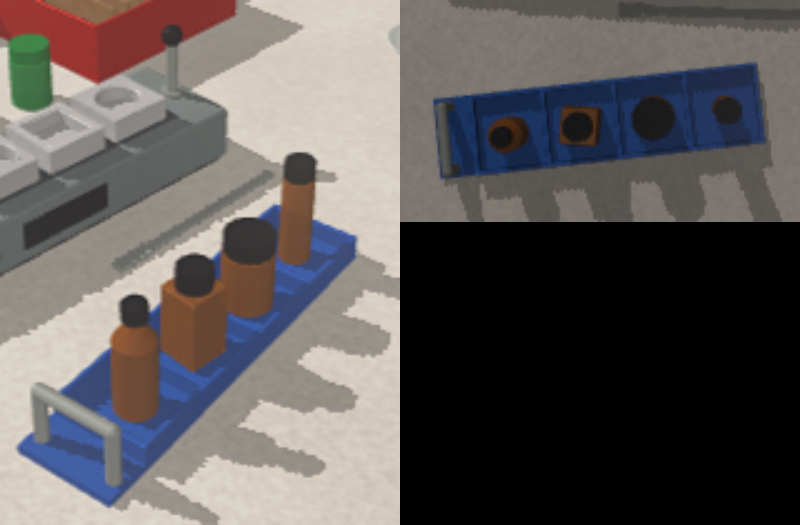

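All four stand upright and centred in order d, c, b, a from the handle (side crop: 135,360; 194,310; 248,270; 298,210), and the gripper is clear.

```bash
python3 -c "
from rig import *
print(close_job())"
```

```text
the job is handed in; nothing more can be done
None
```

All four vials are now in the blue rack in the order asked. The round narrow-necked bottle (d) was nearest the probe post, so it went beside the arch handle, followed by the square bottle (c), the wide jar (b) and the slim vial (a). I handed the job in at about 31 s of robot time.

- **Final check:** the last side and top pictures show each vial upright near the middle of its own place. The gripper was backed well away and touching nothing.
- **Setting down:** each vial was lowered in steps of about 1 mm until the floor was felt. Contact was 2 to 6 N for d, c and b. The slim vial a reached about 12 N after one extra small step down.
- **Wide jar grip:** its grip width read 36.9 mm instead of about 38 mm, which suggested the pads were partly on the cap. I gripped again 4 mm lower; the reading did not change, but the jar held and was placed normally.
- **Camera agreement:** the side view agreed with the top-view positions to about 2 mm. The rack's walled length came out at 255 mm in the top view, against about 260 mm from the drawing, which the places' clearance easily absorbed.

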